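Prove a furniture foot's dowel hole on the gauge pin and hold it hole-up

ROBOT

A 7-joint arm with a two-finger parallel gripper is mounted at the origin on the work surface. World frame = base frame: x ahead of the robot, y to its left, z up, the work surface at z = 0. Lengths are in mm, angles in rad, forces in N, time in s.
With the tool pointing down it reaches from about 400 to 875 mm from the base axis. Payload 4.4 kg.
Tool frame: the origin (TCP) lies at the very end of the fingers, on their centre line; the grasp point (between the pads) lies 19 mm behind it; z points along the fingers, y is the line along which they close (so a half turn about z gives the same grasp; the last joint's range is limited). The gripper opens to 85 mm and grips with 20 to 120 N. Pads are 22 mm wide; open, the fingers measure 114 mm over their backs; the gripper's body (76 mm by 85 mm) begins 54 mm behind the grasp point. The pads swing forward as they close: fully open they stand 13 mm farther back than shut.
Start: joints at [-1.4, 0.628, 0.038, 1.517, -0.027, 0.996, -0.02], TCP at [152.46, 631.881, 231.313] pointing down, gripper open.
Joint ranges: [-3.06, 3.06], [-0.37, 2.12], [-1.25, 1.32], [0.18, 2.47], [-1.1, 4.24], [0.23, 1.98], [-2.94, 2.94]. Speed limits (rad/s): [2.57, 2.57, 3.14, 3.14, 3.14, 3.14, 3.14].

INTERFACE

Orientations are given as [roll, pitch, yaw] about the fixed x, y, z axes, in that order (R = Rz(yaw) Ry(pitch) Rx(roll)).
In Python, from cell import ctrl gives the robot as it stands.
- The arm moves only by the tool step_arm, never from a script. Its argument "series" is a list that holds one entry, the list of rows, each a list of 7 numbers: the turn, a rotation vector about the tool's x, y, z as a fraction of full scale, then the shift along the tool's x, y, z as a fraction of full scale, then the closure, from 0 (fully open) to 1 (shut). In form: [[[ax, ay, az, tx, ty, tz, gripper], ...]]. A call has 1 to 12 rows; each row shifts and turns the commanded pose from where the row before left it, along the tool's axes as they then stand; what a row does not reach is not made up. Full scale, the value 1, is 150 mm for a shift and 45 degrees for a turn. A row lasts 1/10 s, in which the tool goes at most 50 mm and 8.59 degrees, less where a joint would pass 70% of its speed; a pose out of reach is approached as far as the arm can. A call with a number of a shift or a turn outside -1 to 1 is refused whole. A call with a gripper value outside its range is refused whole. The fingers move at their own pace and stop on an object; the grip force is fixed at half the most. Time passes only in rows, so rows that do not move let the fingers close. It gives the time, the measured TCP pose, the force, the opening and the grip force at its end, in the units of the state.
- ctrl.read_state(): the state, without advancing time (a new reading comes with each control period).
- ctrl.get_image(name): name is "side" or "top"; returns a dict with "img" (384x512x3 uint8, red, green, blue), "fx", "fy", "cx", "cy" (pixels), "R" (3x3) and "t" (3): a world point X has camera coordinates R X + t. Camera axes: x right, y down, z forward; pixel columns grow to the right and rows downward; lengths in mm; the calibration is good to about 2 mm. A picture is of the moment at which its call begins. There is no depth.
- ctrl.finish_job(): hands the job in; it is judged then, once.
Trained networks look in a picture, given as the dict that the camera call returned (one of the last four; its "shot" number tells which), for a name from the list of things; names that differ only in an ending like _2 or _b are one class to them, and where a whole thing is asked for, a point or a joint stands for the part that bears it (a point fixed in the world has none). Each returns a list of dicts, best first, with "score" (0 to 1); they miss things now and then, are a little off and sometimes report something else, mostly with a low value. They report only what shows in the picture. A call takes as long as a camera call. They do not tell look-alikes from the thing itself.
- ctrl.recognise(picture, thing): "centre" ([column, row] in pixels, amid what is visible of it).
The state is a dict: "clock": time; "qpos": joint angles; "qd": joint speeds; "tau": joint torques, N m; "eef_pos": TCP position; "tool_rot": TCP orientation; "force": force on the tool from outside, world axes, zero at the start; "torque": the same for the moment, N m; "width": finger opening in mm; "gripper_force": force on a finger pad.
Only numpy, scipy, OpenCV 4.12 (cv2) and the standard library are available. Lean on these libraries where they do the work, as an engineer would, in place of code of your own. Each camera call takes 0.05 s, during which the arm holds its last target. There are 200 camera calls.

TASK

One end of the square wooden furniture foot has a blind dowel hole, the other end is plain: find the bored end by feel on the gauge block's level steel pin, pushing the foot on until the pin touches the bottom of the hole. Then draw it off, turn the foot so that the hole faces straight up, ready for glue, and finish while still holding it like that in the gripper, with at least 15 cm of air between it and the bench. Do not push the other things on the bench about.

Things in the scene. Friction and masses are not known exactly. Their poses are not given: they have to be found in the camera images.
- foot_center (a point): Centre of the loose wooden foot, a square block 70 mm long (its x axis), 46 x 46 mm in section, about 0.1 kg, lying on a long side: this point is 23 mm up. One end, not told which, has a central blind hole 20 mm wide, 30 mm deep along the length (bottom 5 mm from this point); the other is plain. At the start nothing over 30 mm high stands within 100 mm of this point.
- pin_tip (a point): Tip of the gauge's steel pin: 14 mm thick, rounded end, level, axis 60 mm up, 44 mm out of a fixed upright wooden block (70 mm wide, top 85 mm up, on a base plate 110 x 110 x 16 mm that starts below the tip). x runs level along the pin from tip into block, z up; the pin points roughly at the robot. Push the foot on along +x: a plain end stops at the tip, the bored end goes 30 mm farther.
- tin_lid: Bystander: dark steel tin lid, flat disc 104 mm across, 8 mm thick, on the bench; origin at the centre of its underside.
- batten: Bystander: wooden batten 200 x 30 x 18 mm lying along its x axis; origin at the middle of its underside.
- brush: Bystander: paint brush about 0.2 m long lying along its x axis; origin under its middle.
- sanding_block: Bystander: cork sanding block 100 (x) x 65 (y) x 30 mm; origin at the middle of its underside.
- paint_tin: Bystander: closed paint tin 100 mm across, 120 mm high; origin at the centre of its underside.
- tub: Bystander: white open mixing tub, 90 mm across the rim, 100 mm high; origin at the centre of its underside.
- glue: Bystander: white glue bottle 56 mm across, 140 mm high; origin at the centre of its underside.
Mind the look-alikes: they are no part of the job. Leave any blue look-alike of the part that bears pin_tip alone.

How it is judged (in metres and radians):
On the way:
1. the foot's bored end is pushed on the gauge pin until the pin touches the bottom of the hole (within 6 mm) (x of pin_tip in the frame of foot_center between 0 and 0.011 m and y of pin_tip in the frame of foot_center between -0.006 and 0.006 m and z of pin_tip in the frame of foot_center between -0.006 and 0.006 m), for 0.1 s.
At the end, for the whole second after the job is handed in: The foot is held still in the fingers, touching no other thing, its hole facing up within 15 degrees, its centre more than 18 cm above the bench (angle between foot_center's own x axis and vertical below 0.26 rad and height (world z) of foot_center above 0.18 m and contact force between foot and the fingers above 1 N and contact force between foot and gauge below 0.1 N and linear speed of foot below 0.03 m/s and contact force between foot and tin_lid below 0.1 N and contact force between foot and batten below 0.1 N and contact force between foot and brush below 0.1 N and contact force between foot and sanding_block below 0.1 N and contact force between foot and paint_tin below 0.1 N and contact force between foot and tub below 0.1 N and contact force between foot and glue below 0.1 N); the arm keeps its last pose, push and grip.
It fails at once if a bystander is pushed more than 4 cm from its place (distance of any of tin_lid, batten, brush, sanding_block, paint_tin, tub, glue from where it was at the start of the episode above 0.04 m).
It also fails if it takes over 72 s, if anything falls off the work surface, if the arm or the gripper's body presses on something with over 40 N, if the wrist force passes 120 N, or if a joint passes its speed limit or range.

## Working session

There is one attempt and no reset: what is moved stays moved. The work goes in short steps, Python scripts to look and compute and a tool call to move; the robot and the scene stay as the last step left them, time stands still between calls to the robot, and variables do not carry over. Pictures are saved under pics/ and viewed, at most 10 in all, crops included, and the job is handed in when it is done.

Besides the shell and the picture viewer there is one more tool, called after ">>>" as name([rows], argument=value, ...), one row to a line, values as JSON. step_arm: Moves the arm, as the interface text tells. Shift numbers are shares of 150 mm and turn numbers shares of 45 degrees, none past 1 either way. Its arguments: {"type":"object","properties":{"series":{"type":"array","items":{"type":"array","items":{"type":"array","items":{"type":"number","minimum":-1,"maximum":1}}}}},"required":["series"]}

```bash
mkdir -p pics && ls && cat > h.py <<'E'
import numpy as np, cv2
from cell import ctrl
from scipy.spatial.transform import Rotation as Ro
def ray(p,uv):
    d=np.array([(uv[0]-p['cx'])/p['fx'],(uv[1]-p['cy'])/p['fy'],1.0]); R=np.array(p['R']);t=np.array(p['t'])
    return -R.T@t, R.T@d
def atz(p,uv,z):
    c,d=ray(p,uv); return c+d*(z-c[2])/d[2]
def proj(p,X):
    q=np.array(p['R'])@np.array(X,float)+np.array(p['t']); return np.array([p['fx']*q[0]/q[2]+p['cx'],p['fy']*q[1]/q[2]+p['cy']])
def save(p,name,box=None,s=1):
    im=p['img'][:,:,::-1]
    if box: im=im[box[1]:box[3],box[0]:box[2]]
    cv2.imwrite('pics/'+name,cv2.resize(np.ascontiguousarray(im),None,fx=s,fy=s,interpolation=cv2.INTER_CUBIC))
E
python3 - <<'E'
from h import *
out=[]
for n in('top','side'):
    p=ctrl.get_image(n); out.append(p['img'][:,:,::-1]); print(n,'cam',ray(p,(256,192)))
    for th in('foot_center','pin_tip','tin_lid','batten','brush','sanding_block','paint_tin','tub','glue'):
        for r in ctrl.recognise(p,th)[:4]:
            print(th,np.round(r['centre']),round(r['score'],2),np.round(atz(p,r['centre'],23 if th!='pin_tip' else 60)))
    save(p,n+'1.png',None,1.5)
print(ctrl.read_state())
E
```

```text
pics
top cam (array([ 480.39109616,   23.65607513, 1379.0598087 ]), array([ 0.06899722,  0.00869209, -0.99799675]))
foot_center [294. 195.] 0.57 [ 563. -107.   23.]
pin_tip [260. 127.] 0.82 [813.  24.  60.]
pin_tip [215. 158.] 0.67 [695. 188.  60.]
tin_lid [225. 233.] 0.87 [421. 147.  23.]
batten [379. 229.] 0.83 [ 445. -423.   23.]
batten [225. 235.] 0.72 [413. 147.  23.]
brush [171. 217.] 0.88 [478. 350.  23.]
sanding_block [303. 148.] 0.85 [ 742. -139.   23.]
paint_tin [383. 178.] 0.82 [ 634. -440.   23.]
tub [165. 149.] 0.63 [732. 382.  23.]
tub [213. 161.] 0.5 [690. 201.  23.]
glue [140. 177.] 0.59 [625. 473.  23.]
side cam (array([ 447.97671732, -985.08857469,  963.78222845]), array([ 0.12047771,  0.73447723, -0.66790594]))
foot_center [249. 232.] 0.63 [ 574. -109.   23.]
foot_center [275. 120.] 0.36 [746. 426.  23.]
pin_tip [331. 190.] 0.73 [827. -14.  60.]
pin_tip [274. 161.] 0.7 [688. 145.  60.]
tin_lid [189. 182.] 0.57 [421. 123.  23.]
batten [217. 346.] 0.87 [ 457. -436.   23.]
brush [199. 141.] 0.64 [465. 330.  23.]
sanding_block [311. 233.] 0.96 [ 742. -135.   23.]
paint
[... 190 characters left out ...]
[617. 515.  23.]
{'clock': 1.0, 'qpos': array([-1.39976804,  0.62834865,  0.03851606,  1.51740755, -0.02701353,
        0.99630202, -0.01998794]), 'qd': array([ 0.00142906,  0.00086436,  0.00012751, -0.00093568,  0.00092118,
        0.00085348,  0.00017484]), 'tau': array([-8.62430988e-04, -5.63263786e+01,  1.22566681e+00, -1.93788421e+01,
        1.10009327e-02,  1.46309219e-03,  3.37567563e-06]), 'eef_pos': array([152.48554113, 631.87555466, 231.34459882]), 'tool_rot': array([ 3.14154039e+00, -4.15474007e-05,  2.90473090e+00]), 'force': array([-0.29945055,  0.10833472,  0.14875803]), 'torque': array([-0.01688857,  0.04773185,  0.02924377]), 'gripper_force': 0.0, 'width': 85.54385162452756}
```

View pics/top1.png

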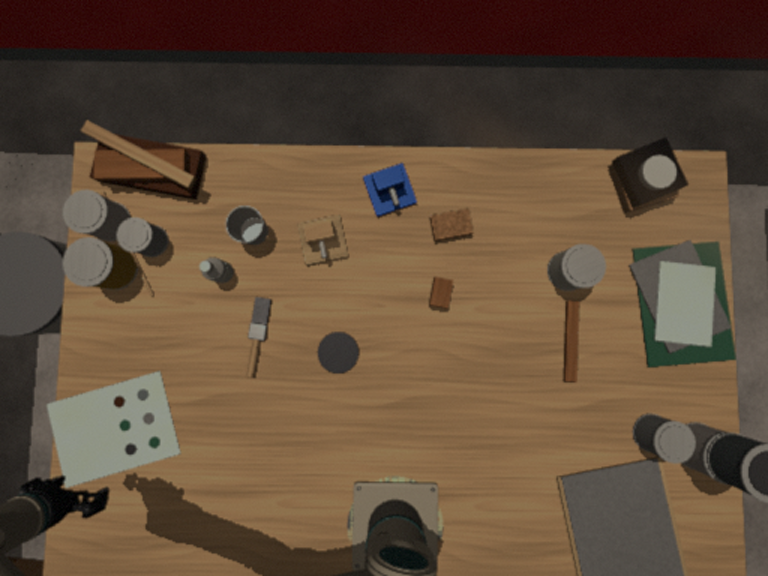

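View pics/side1.png

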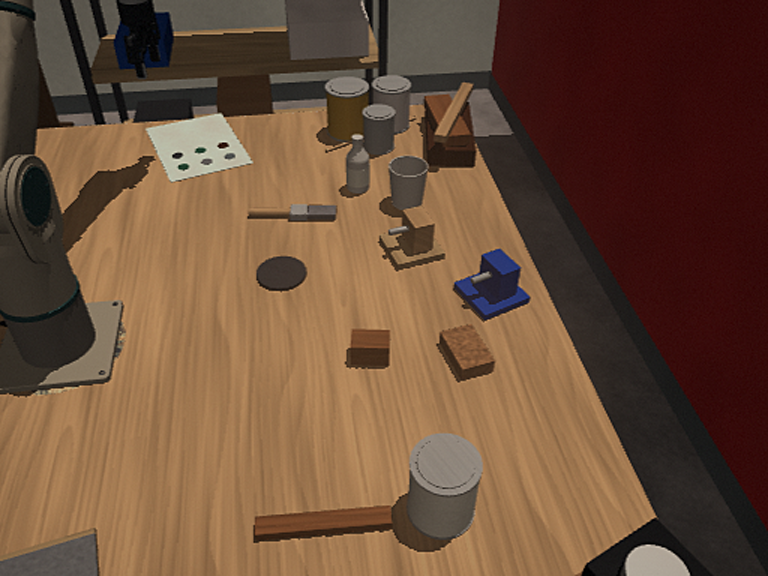

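The wooden gauge is at top (215,160) and side (274,161). Its look-alike, the blue gauge, is at (260,127) and is excluded by the task. The foot is the dark-brown block at top (294,195) and side (247,232); the cork sanding block at (301,150) could be mistaken for it. I'll check both choices in one close crop montage.

```bash
python3 - <<'E'
from h import *
np.set_printoptions(suppress=True)
T=ctrl.get_image('top');S=ctrl.get_image('side')
import pickle;pickle.dump((T,S),open('ts.pkl','wb'))
def cr(p,c,w=25,h=19):
    return cv2.resize(np.ascontiguousarray(p['img'][c[1]-h:c[1]+h,c[0]-w:c[0]+w,::-1]),(400,300),interpolation=cv2.INTER_NEAREST)
m=np.vstack([np.hstack([cr(T,(294,195)),cr(S,(248,232))]),np.hstack([cr(T,(215,160)),cr(S,(274,161))])])
cv2.imwrite('pics/crop.png',m)
print(T['fx'],S['fx'],T['img'].shape)
E
```

```text
363.30776249220173 471.7509206964808 (384, 512, 3)
```

View pics/crop.png

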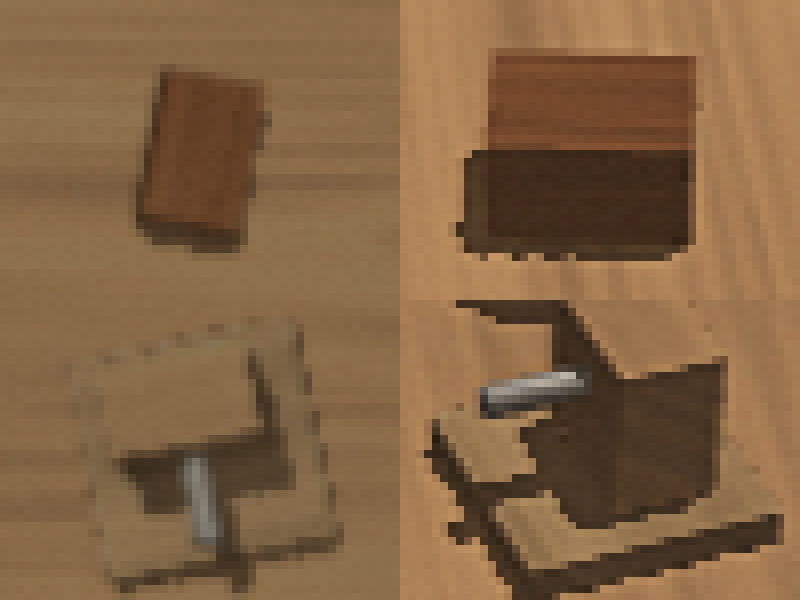

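The montage confirms both choices: the foot is a plain brown block with its long axis roughly along world x, and the wooden gauge has its pin tip near top (216,172) and side (260,154). Next I'll fit the poses from the corners.

```bash
python3 - <<'E'
from h import *
import pickle
from scipy.optimize import least_squares
np.set_printoptions(suppress=True,precision=2)
T,S=pickle.load(open('ts.pkl','rb'))
px=lambda c,u,v:np.array([c[0]-25+u/8-.5,c[1]-19+v*38/300-.5])
def fit(obs,x0):
    def f(q,full=False):
        r=[]
        c,s=np.cos(q[2]),np.sin(q[2])
        for p,uv,L in obs:
            r.append(proj(p,[q[0]+c*L[0]-s*L[1],q[1]+s*L[0]+c*L[1],L[2]])-uv)
        return np.array(r) if full else np.ravel(r)
    o=least_squares(f,x0,loss='soft_l1'); print(o.x,'\n',f(o.x,True).T); return o.x
a=(294,195);b=(248,232)
for sel in ((T,),(S,),(T,S)):
  ob=[(T,px(a,u,v),L) for u,v,L in[(163,68,(35,23,46)),(264,84,(35,-23,46)),(243,230,(-35,-23,46)),(138,214,(-35,23,46))]]+\
   [(S,px(b,u,v),L) for u,v,L in[(92,50,(-35,23,46)),(295,54,(35,23,46)),(293,150,(35,-23,46)),(87,150,(-35,-23,46))]]
  fit([o for o in ob if any(o[0] is s for s in sel)],[563,-107,-.1])
a=(215,160);b=(274,161)
for sel in ((T,),(S,),(T,S)):
  ob=[(T,px(a,u,v),L) for u,v,L in[(110,278,(0,55,16)),(338,240,(0,-55,16)),(300,22,(110,-55,16)),(75,65,(110,55,16)),(210,245,(0,0,60)),(192,158,(44,0,64)),(122,158,(44,35,85)),(268,133,(44,-35,85)),(250,50,(87,-35,85))][:8]]+\
   [(S,px(b,u,v),L) for u,v,L in[(33,121,(0,55,16)),(127,272,(0,-55,16)),(380,214,(110,-55,16)),(86,102,(0,0,60)),(222,79,(44,-35,85))]]
  fit([o for o in ob if any(o[0] is s for s in sel)],[660,170,.1])
E
```

```text
[ 565.89 -103.54   -0.15] 
 [[ 0.14 -0.13 -0.36  0.35]
 [-0.13 -0.16  0.14  0.15]]
[ 567.65 -104.84   -0.16] 
 [[-0.14  0.07  0.31 -0.23]
 [ 0.16 -0.03  0.09 -0.23]]
[ 567.05 -104.25   -0.15] 
 [[ 0.4   0.12 -0.24  0.49 -0.43 -0.23  0.1  -0.44]
 [-0.47 -0.42 -0.14 -0.22  0.07 -0.22 -0.1  -0.32]]
[642.6  181.97   0.19] 
 [[-0.1   0.12  0.1  -0.29  0.41  0.59 -0.97 -0.03]
 [ 0.28  0.11 -0.5  -1.04  0.52 -0.35  0.4   0.25]]
[645.87 181.27   0.2 ] 
 [[-0.09  0.22  0.76 -0.64 -0.18]
 [-1.05  0.06 -0.04  0.3   0.35]]
[644.12 181.4    0.2 ] 
 [[ 0.09  0.26 -0.06 -0.4   0.58  0.64 -0.9  -0.01 -0.55 -0.42  0.2  -1.2
  -0.77]
 [ 0.03 -0.44 -0.99 -1.23  0.11 -0.74  0.1  -0.24 -1.04  0.1   0.1   0.32
   0.43]]
```

>>> step_arm([
  [[0,0,0,-0.213,-0.229,0,0],[0,0,0,-0.213,-0.229,0,0],[0,0,0,-0.213,-0.229,0,0],[0,0,0,-0.213,-0.229,0,0],[0,0,0,-0.213,-0.229,0,0],[0,0,0,-0.213,-0.229,0,0],[0,0,0,-0.213,-0.229,0,0],[0,0,0,-0.213,-0.229,0,0],[0,0,0,-0.213,-0.229,0,0],[0,0,0,-0.213,-0.229,0,0],[0,0,0,-0.213,-0.229,0,0],[0,0,0,-0.213,-0.229,0,0]],
])

```text
clock: 2.3
eef_pos: [429.3, 139.6, 231.7]
tool_rot: [3.141, 0.001, 2.905]
force: [0.5, 0.2, -0.1]
width: 85.3
gripper_force: 0.0
```

>>> step_arm([
  [[0,0,0,-0.213,-0.229,0,0],[0,0,0,-0.213,-0.229,0,0],[0,0,0,-0.213,-0.229,0,0],[0,0,0,-0.213,-0.229,0,0],[0,0,0,-0.213,-0.229,0,0],[0,0,0,-0.213,-0.229,0,0],[0,0,-0.104,0,0,0,0],[0,0,0,0,0,0,0],[0,0,0,0,0,0,0],[0,0,0,0,0,0,0]],
])

```text
clock: 3.3
eef_pos: [566.2, -102.6, 231.4]
tool_rot: [3.141, -0.0, 2.987]
force: [-0.8, 0.4, -0.1]
width: 85.4
gripper_force: 0.0
```

>>> step_arm([
  [[0,0,0,-0.007,-0.01,0.3,0],[0,0,0,0,0,0.3,0],[0,0,0,0,0,0.3,0],[0,0,0,0,0,0.3,0],[0,0,0,0,0,0.1,0],[0,0,0,0,0,0.1,0],[0,0,0,0,0,0.1,0],[0,0,0,0,0,0,0],[0,0,0,0,0,0,0]],
])

```text
clock: 4.2
eef_pos: [568.1, -105.8, 7.2]
tool_rot: [-3.142, 0.002, 2.986]
force: [-0.3, -0.3, 0.2]
width: 85.3
gripper_force: 0.0
```

>>> step_arm([
  [[0,0,0,0,0,0,1],[0,0,0,0,0,0,1],[0,0,0,0,0,0,1],[0,0,0,0,0,0,1],[0,0,0,0,0,0,1],[0,0,0,0,0,0,1],[0,0,0,0,0,0,1],[0,0,0,0,0,0,1]],
])

```text
clock: 5.0
eef_pos: [568.0, -105.9, 7.3]
tool_rot: [3.142, 0.002, 2.986]
force: [-0.2, -0.3, 5.6]
width: 45.4
gripper_force: 61.6
```

>>> step_arm([
  [[0,0,0,0,0,-0.1,1],[0,0,0,0,0,-0.3,1],[0,0,0,0,0,-0.29,1],[0,0,0,0.044,0.3,0,1],[0,0,0,0.044,0.3,0,1],[0,0,0,0.044,0.3,0,1],[0,0,0,0.044,0.3,0,1],[0,0,0,0.044,0.3,0,1],[0,0,0,0.044,0.3,0,1]],
])

```text
clock: 5.9
eef_pos: [569.5, 169.0, 110.8]
tool_rot: [3.141, 0.0, 2.986]
force: [1.2, -0.9, -0.6]
width: 45.5
gripper_force: 61.4
```

>>> step_arm([
  [[0,0,-0.151,0,0,0,1],[0,0,-0.151,0,0,0,1],[0,0,-0.151,0,0,0,1],[0,0,0,0,0,0.22,1],[0,0,0,0,0,0.22,1],[0,0,0,0,0,0,1],[0,0,0,0,0,0,1],[0,0,0,0,0,0,1]],
])

```text
clock: 6.7
eef_pos: [571.1, 167.5, 45.7]
tool_rot: [3.141, 0.003, -2.941]
force: [0.8, -0.4, -0.8]
width: 45.6
gripper_force: 61.4
```

```bash
python3 - <<'E'
from h import *
T=ctrl.get_image('top');S=ctrl.get_image('side')
import pickle;pickle.dump((T,S),open('ts2.pkl','wb'))
def cr(p,c,w=30,h=30):
    return cv2.resize(np.ascontiguousarray(p['img'][c[1]-h:c[1]+h,c[0]-w:c[0]+w,::-1]),(400,400),interpolation=cv2.INTER_NEAREST)
cT=proj(T,[600,171,60]).astype(int);cS=proj(S,[600,171,60]).astype(int);print(cT,cS)
cv2.imwrite('pics/crop2.png',np.hstack([cr(T,cT),cr(S,cS)]))
s=ctrl.read_state();print(s['eef_pos'],s['tool_rot'],s['qpos'],s['force'])
E
```

```text
[218 183] [244 157]
[571.10866232 167.53659331  45.68060802] [ 3.14124772e+00  3.11029836e-03 -2.94097809e+00] [-0.34953162  0.8004593   0.02720876  1.8146434  -0.03891831  0.52387366
  1.47447192] [-0.47704222  0.10268003 -0.28787603]
```

View pics/crop2.png

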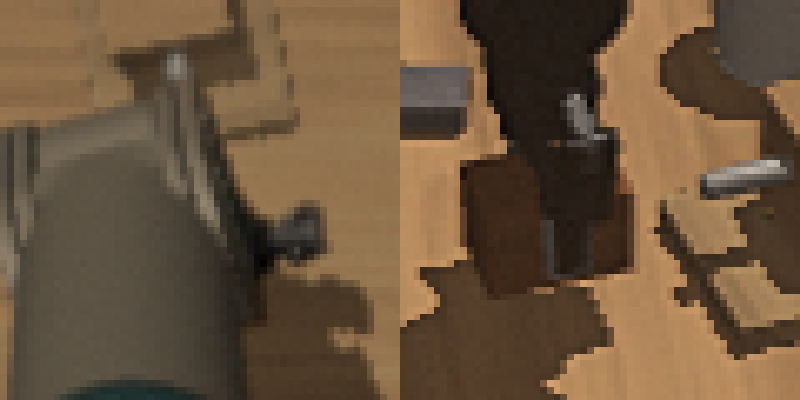

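```bash
python3 - <<'E'
from h import *
import pickle
T,S=pickle.load(open('ts2.pkl','rb'))
P=lambda u,v:np.array([244-30+(u-400)/6.667-.5,157-30+v/6.667-.5])
s=ctrl.read_state();R=Ro.from_euler('xyz',s['tool_rot']).as_matrix()
C=s['eef_pos']+R@[1,0,-15.7]
ax=-R[:,0];ay=R[:,1]*-1; print('C',C,ax,ay)
for nm,L,uv in[('bot near -x',(-35,-23,-23),(490,297)),('bot near +x',(35,-23,-23),(632,270)),('top far -x',(-35,23,23),(463,165))]:
    for sg in(1,-1):
        X=C+ax*L[0]+np.cross([0,0,1],ax)*L[1]+np.array([0,0,L[2]]); 
    print(nm,proj(S,X),P(*uv))
for q in((644.1,181.4,60),(644.1+44*.98,181.4+44*.199,60)): print('pin',proj(S,q))
print(P(703,188),P(787,170))
# pixel sensitivities at tip
t=np.array([644.1,181.4,60]);print([proj(S,t+d)-proj(S,t) for d in np.eye(3)*10])
E
```

```text
C [570.08194966 167.32228508  61.37742085] [0.97993956 0.19927065 0.00311029] [ 1.99272650e-01 -9.79944025e-01 -3.44931311e-04]
bot near -x [226.91847943 171.71085182] [226.99932503 171.04777261]
bot near +x [248.31199061 166.90048706] [248.29826009 166.9979751 ]
top far -x [221.96267393 151.26960879] [222.94952752 151.24876256]
pin [258.04858938 154.73986322]
pin [271.04841295 151.92995423]
[258.94772761 154.69859007] [271.54709765 151.99872506]
[array([ 3.13598998, -0.26748258]), array([-0.49114817, -1.90628114]), array([ 0.0441826 , -2.54207984])]
```

>>> step_arm([
  [[0,0,0,0,-0.009,0.008,1],[0,0,0,-0.1,0,0,1],[0,0,0,-0.08,0,0,1],[0,0,0,-0.05,0,0,1],[0,0,0,0,0,0,1],[0,0,0,0,0,0,1]],
])

```text
clock: 7.4
eef_pos: [603.3, 172.5, 42.6]
tool_rot: [-3.142, -0.001, -2.941]
force: [-0.4, -0.4, -0.9]
width: 45.0
gripper_force: 61.4
```

>>> step_arm([
  [[0,0,0,-0.02,0,0,1],[0,0,0,-0.02,0,0,1],[0,0,0,0,0,0,1]],
])

```text
clock: 7.7
eef_pos: [610.2, 174.0, 42.7]
tool_rot: [3.142, 0.001, -2.941]
force: [-0.0, 0.1, -0.8]
width: 45.2
gripper_force: 61.4
```

>>> step_arm([
  [[0,0,0,-0.01,0,0,1],[0,0,0,-0.01,0,0,1],[0,0,0,0,0,0,1]],
])

```text
clock: 8.0
eef_pos: [613.0, 174.5, 42.6]
tool_rot: [3.142, 0.0, -2.941]
force: [0.5, 0.6, -1.2]
width: 45.4
gripper_force: 61.4
```

>>> step_arm([
  [[0,0,0,0,0,-0.01,1],[0,0,0,-0.01,0,0,1],[0,0,0,-0.01,0,0,1],[0,0,0,0,0,0,1]],
])

```text
clock: 8.4
eef_pos: [616.0, 175.2, 44.1]
tool_rot: [3.142, 0.0, -2.941]
force: [0.4, 0.4, -0.3]
width: 45.7
gripper_force: 61.4
```

>>> step_arm([
  [[0,0,0,-0.01,0,0,1],[0,0,0,-0.01,0,0,1],[0,0,0,0,0,0,1]],
])

```text
clock: 8.7
eef_pos: [618.9, 175.7, 44.1]
tool_rot: [3.142, 0.0, -2.941]
force: [0.1, 0.0, -1.4]
width: 45.2
gripper_force: 61.4
```

>>> step_arm([
  [[0,0,0,-0.01,0,0,1],[0,0,0,-0.01,0,0,1],[0,0,0,0,0,0,1]],
])

```text
clock: 9.0
eef_pos: [621.9, 176.3, 44.1]
tool_rot: [3.142, 0.0, -2.941]
force: [0.0, -0.0, -1.3]
width: 45.4
gripper_force: 61.4
```

>>> step_arm([
  [[0,0,0,-0.01,0,0,1],[0,0,0,-0.01,0,0,1],[0,0,0,0,0,0,1]],
])

```text
clock: 9.3
eef_pos: [624.8, 176.9, 44.1]
tool_rot: [3.142, 0.0, -2.941]
force: [0.6, -0.2, -0.7]
width: 45.5
gripper_force: 61.4
```

>>> step_arm([
  [[0,0,0,-0.015,0,0,1],[0,0,0,-0.015,0,0,1],[0,0,0,-0.015,0,0,1],[0,0,0,-0.015,0,0,1],[0,0,0,0,0,0,1]],
])

```text
clock: 9.8
eef_pos: [633.8, 178.8, 44.1]
tool_rot: [3.142, 0.0, -2.941]
force: [0.1, -0.7, -0.5]
width: 45.5
gripper_force: 61.4
```

>>> step_arm([
  [[0,0,0,-0.01,0,0,1],[0,0,0,-0.01,0,0,1],[0,0,0,0,0,0,1]],
])

```text
clock: 10.1
eef_pos: [636.5, 179.3, 44.1]
tool_rot: [3.142, 0.0, -2.941]
force: [-0.3, -0.0, -0.4]
width: 45.5
gripper_force: 61.4
```

>>> step_arm([
  [[0,0,0,-0.01,0,0,1],[0,0,0,-0.01,0,0,1],[0,0,0,0,0,0,1]],
])

```text
clock: 10.4
eef_pos: [639.5, 179.9, 44.1]
tool_rot: [3.142, 0.0, -2.941]
force: [-0.5, -0.9, -1.1]
width: 45.5
gripper_force: 61.4
```

>>> step_arm([
  [[0,0,0,-0.008,0,0,1],[0,0,0,-0.008,0,0,1],[0,0,0,0,0,0,1]],
])

```text
clock: 10.7
eef_pos: [641.4, 180.4, 44.0]
tool_rot: [3.142, -0.0, -2.941]
force: [-0.3, 0.2, -0.3]
width: 45.3
gripper_force: 61.4
```

>>> step_arm([
  [[0,0,0,-0.008,0,0,1],[0,0,0,0,0,0,1],[0,0,0,0,0,0,1]],
])

```text
clock: 11.0
eef_pos: [641.5, 180.4, 43.8]
tool_rot: [-3.142, -0.003, -2.941]
force: [-5.3, -1.1, 1.1]
width: 45.5
gripper_force: 61.5
```

>>> step_arm([
  [[0,0,0,-0.008,0,0,1],[0,0,0,0,0,0,1],[0,0,0,0,0,0,1]],
])

```text
clock: 11.3
eef_pos: [641.5, 180.3, 43.7]
tool_rot: [-3.141, -0.005, -2.941]
force: [-7.4, -1.6, 2.7]
width: 45.3
gripper_force: 61.7
```

>>> step_arm([
  [[0,0,0,-0.008,0,0,1],[0,0,0,0,0,0,1],[0,0,0,0,0,0,1]],
])

```text
clock: 11.6
eef_pos: [641.5, 180.3, 43.4]
tool_rot: [-3.141, -0.008, -2.941]
force: [-8.3, -1.3, 2.8]
width: 45.5
gripper_force: 61.8
```

>>> step_arm([
  [[0,0,0,0.03,0,0,1],[0,0,0,0.05,0,0,1],[0,0,0,0.1,0,0,1],[0,0,0,0.15,0,0,1],[0,0,0,0.15,0,0,1],[0,0,0,0.07,0,0,1],[0,0,0,0,0,-0.2,1],[0,0,0,0,0,-0.3,1],[0,0,0,0,0,-0.3,1],[0,0,0,0,0,0,1]],
])

```text
clock: 12.6
eef_pos: [569.8, 166.1, 170.7]
tool_rot: [3.14, 0.015, -2.941]
force: [1.7, 0.6, -2.4]
width: 45.4
gripper_force: 61.6
```

>>> step_arm([
  [[0,0,0,0,0,-0.3,1],[0,0,0,0,0,-0.3,1],[0,0,0,0,0,-0.3,1],[0,0,0,0,0,-0.3,1],[0,0,0,0,0,-0.3,1],[0,0,0,0,0,-0.3,1],[0,0,0,0,0,-0.3,1],[0,0,0,0,0,-0.3,1],[0,0,0,0,0,-0.3,1],[0,0,0,0,0,0,1]],
])

```text
clock: 13.6
eef_pos: [566.4, 165.1, 575.6]
tool_rot: [3.14, 0.014, -2.941]
force: [1.3, -1.0, -1.1]
width: 45.5
gripper_force: 61.7
```

```bash
python3 - <<'E'
from h import *
s=ctrl.read_state();print(s['eef_pos'],s['tool_rot'],s['qpos'])
E
```

```text
[566.44560892 165.08909519 575.56370913] [ 3.14011031  0.01380042 -2.94119943] [-0.37030162  0.38331599  0.07075443  1.00334915 -0.02687064  1.7418505
  1.46159083]
```

>>> step_arm([
  [[0,-0.16,0,-0.3,0,-0.02,1],[0,-0.16,0,-0.3,0,-0.02,1],[0,-0.16,0,-0.3,0,-0.02,1],[0,-0.16,0,-0.3,0,0,1],[0,-0.16,0,-0.3,0,0,1],[0,-0.16,0,-0.3,0,0,1]],
])

```text
clock: 14.2
eef_pos: [810.7, 214.8, 658.8]
tool_rot: [-3.141, 0.757, -2.941]
force: [-0.1, 0.7, -1.5]
width: 45.4
gripper_force: 61.6
```

```bash
python3 - <<'E'
from h import *
s=ctrl.read_state();R=Ro.from_euler('xyz',s['tool_rot']).as_matrix();print(s['eef_pos'],s['qpos'],R[:,0],R[:,2])
E
```

```text
[810.70663886 214.77552377 658.76570702] [-0.37782444  0.40791118  0.09061268  0.99858993  0.0461561   0.9833839
  1.45238089] [-0.71216251 -0.14502831 -0.68687069] [ 0.67310861  0.1368071  -0.72677962]
```

>>> step_arm([
  [[0,-0.13,0,-0.25,0,-0.18,1],[0,-0.13,0,-0.25,0,-0.18,1],[0,-0.13,0,-0.25,0,-0.18,1],[0,-0.13,0,-0.25,0,-0.18,1],[0,0,0,0,0,0,1]],
])

```text
clock: 14.7
eef_pos: [814.3, 215.1, 851.2]
tool_rot: [3.138, 1.175, -2.943]
force: [-0.4, -0.5, 0.5]
width: 45.8
gripper_force: 61.7
```

>>> step_arm([
  [[0,-0.13,0,-0.25,0,-0.18,1],[0,-0.13,0,-0.25,0,-0.18,1],[0,-0.13,0,-0.25,0,-0.18,1],[0,-0.13,0,-0.25,0,-0.18,1],[0,0,0,0,0,0,1],[0,0,0,0,0,0,1],[0,0,0,0,0,0,1],[0,0,0,0,0,0,1]],
])

```text
clock: 15.5
eef_pos: [753.1, 203.5, 1010.8]
tool_rot: [-2.982, 1.566, -2.782]
force: [-0.3, -0.1, -0.6]
width: 45.1
gripper_force: 61.7
```

```bash
python3 - <<'E'
from h import *
s=ctrl.read_state();R=Ro.from_euler('xyz',s['tool_rot']).as_matrix();print(s['eef_pos'],s['qpos'],R[:,0],R[:,2],s['clock'],s['gripper_force'])
T=ctrl.get_image('top');S=ctrl.get_image('side')
def cr(p):
    c=proj(p,s['eef_pos']).astype(int);print(c);c=np.clip(c,40,[471,343])
    return cv2.resize(np.ascontiguousarray(p['img'][c[1]-40:c[1]+40,c[0]-40:c[0]+40,::-1]),(400,400),interpolation=cv2.INTER_NEAREST)
cv2.imwrite('pics/fin.png',np.hstack([cr(T),cr(S)]))
E
```

```text
[ 753.13725164  203.5258013  1010.81976094] [-0.58059185  0.12245618  0.25021043  1.13015368  0.38668053  0.35540474
  1.17576479] [-0.00482554 -0.00181443 -0.99998671] [ 0.97998301  0.19901605 -0.00509012] 15.5 61.70631626271448
[ 96 -38]
[ 320 -261]
```

View pics/fin.png

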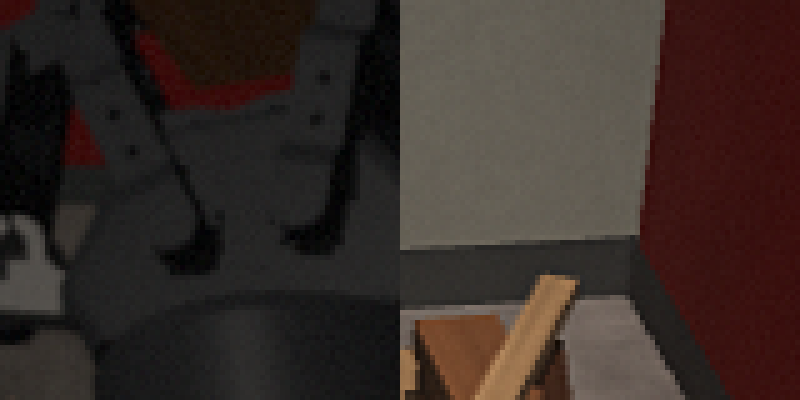

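The image shows the foot (brown, near pixel (250,30) in the left panel) still held between the fingers. The bored end faces up, since tool x points straight down. The hole mouth itself is just out of frame, but the pin went 30 mm past where a plain end would have stopped. I'll let the arm settle and hand in.

>>> step_arm([
  [[0,0,0,0,0,0,1],[0,0,0,0,0,0,1],[0,0,0,0,0,0,1],[0,0,0,0,0,0,1],[0,0,0,0,0,0,1]],
])

```text
clock: 16.1
eef_pos: [751.2, 202.6, 1014.4]
tool_rot: [0.693, 1.571, 0.893]
force: [-0.1, -0.1, -1.0]
width: 45.5
gripper_force: 61.7
```

```bash
python3 - <<'E'
from h import *
s=ctrl.read_state();print(s['eef_pos'],abs(s['qd']).max(),s['width'])
if abs(s['qd']).max()<.02 and s['width']>44: print(ctrl.finish_job())
E
```

```text
[ 751.24529973  202.60609033 1014.35963423] 0.0018215511600309492 45.47614853291167
the job is handed in; nothing more can be done
None
```

The job is handed in: the end facing the pin was the bored one, it touched bottom about 30 mm past the tip, and the foot is held still with the hole straight up about 1 m above the bench; the score was not reported and the hole mouth was out of camera view at the end.

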